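# Open the filter bay of a microscope light unit

## Robot

A 6-joint arm with a two-finger parallel gripper is mounted at the origin on the work surface. World frame = base frame: x ahead of the robot, y to its left, z up, the work surface at z = 0. Lengths are in m, angles in rad, forces in N, time in s.
With the tool pointing down it reaches from about 0.425 to 0.95 m from the base axis. Payload 3.5 kg.
Tool frame: the origin (TCP) lies midway between the tips of the shut fingers; the grasp point (between the pads) lies 19 mm behind it; z points along the fingers, y is the direction in which the jaws open and shut (so a half turn about z gives the same grasp; the last joint's range is limited). The gripper opens to 85 mm and grips with 20 to 120 N. Pads are 22 mm wide; open, the fingers measure 114 mm over their backs; the gripper's body (76 mm by 85 mm) begins 54 mm behind the grasp point. The pads swing forward as they close: fully open they stand 13 mm farther back than shut.
Start: joints at [-1.263, 0.286, 1.577, -0, 1.279, -0.15], TCP at [0.298, -0.605, 0.231] pointing down, gripper open.
Joint ranges: [-2.77, 2.77], [-0.9, 2.22], [0.21, 2.48], [-1.53, 4.67], [0.24, 2.81], [-2.84, 2.84]. Speed limits (rad/s): [2.79, 2.79, 3.14, 3.14, 3.14, 3.14].

## Interface

Orientations are given as a unit quaternion [x, y, z, w].
In Python, from plant import ctrl gives the robot as it stands.
- The arm moves only by the tool apply_moves, never from a script. Its argument "moves" is a list that holds one entry, the list of rows, each a list of 7 numbers: the shift along the tool's x, y, z in m, then the turn, a rotation vector about the tool's x, y, z in degrees, then the gripper's target within -1 to 1 (shut at 1, half-way at 0, fully open at -1). In form: [[[tx, ty, tz, ax, ay, az, hand], ...]]. A call has 1 to 12 rows; each row shifts and turns the pose as measured when the row begins, along the tool's axes as they then stand; what a row does not reach is not made up. A row lasts 1/10 s, in which the tool goes at most 50 mm and 8.59 degrees, less where a joint would pass 70% of its speed; a pose out of reach is approached as far as the arm can. A call with a gripper value outside its range is refused whole. The fingers move at their own pace and stop on an object; "force" is the grip in N (left out, the last holds). Time passes only in rows, so rows that do not move let the fingers close. It gives the time, the measured TCP pose, the force and the opening at its end, in the units of the state.
- ctrl.get_state(): the state, without advancing time (a new reading comes with each control period).
- ctrl.read_camera(name): name is "scene" or "top" or "wrist"; returns the picture (400x640x3 uint8, red, green, blue); there is no depth.
- ctrl.get_calibration(name): a dict with "camera_matrix" (3x3 intrinsics, pixels), "cam_to_world" (4x4, takes a point from camera to world coordinates). Camera axes: x right, y up, looking along -z (the intrinsics and any distortion apply to the point x, -y, -z); pixel columns grow to the right and rows downward; lengths in m; the calibration is good to about 2 mm. The wrist camera is an equidistant fisheye: a pixel r from the principal point sees the ray r / f radians off the axis. A picture is of the moment at which its call begins: read the wrist's pose just before it. get_calibration takes no time and is no camera call; for the wrist camera it gives the pose at the moment of the call.
- ctrl.sign_off(): hands the job in, once; it reports no verdict.
The state is a dict: "time": time; "qpos": joint angles; "dq": joint speeds; "joint_efforts": joint torques, N m; "eef_pos": TCP position; "tcp_rot": TCP orientation; "contact_force": force on the tool from outside, world axes, zero at the start; "wrist_torque": the same for the moment, N m; "opening": opening from 0.0 (shut) to 1.0 (fully open).
Only numpy, scipy, OpenCV 4.12 (cv2) and the standard library are available. Lean on these libraries where they do the work, as an engineer would, in place of code of your own. Each camera call takes 0.05 s, during which the arm holds its last target. There are 200 camera calls.

## Task

Open the filter bay of the low white light unit: press its snap tab all the way in with a fingertip so that the cover springs loose, then push the cover gently along its rails, by the ridge on its top, until the bay underneath is completely uncovered. Only press and push: do not lift or squeeze the cover, do not touch the filter in the bay, leave the other things on the bench where they are, and finish with the cover lying flat between its rails.

Things in the scene. Friction and masses are not known exactly. Their poses are not given: they have to be found in the camera images.
- housing: White light unit, fixed, 230 mm long (x), 140 mm wide (y -50 to +90); flat deck 50 mm above the bench. Origin: on the bench under the middle of the cover's track; +x is the way the cover opens, z up. Two guide rails along x stand 6 mm above the deck, 74 mm apart inside. A block 8 mm high at the near end (x -113 to -86) holds a spring ejector.
- bay (a point): Centre of the filter bay's opening, at deck height: housing x -45, y 0, z 50. The opening is 60 mm (x) by 50 mm (y) and 24 mm deep and lies under the shut cover.
- stop (a point): Middle of the near face of the end stop, at deck height: a bar 10 mm high across the track at housing x +94. The cover can travel at most about 99 mm.
- cover: Grey sliding cover, loose, about 0.2 kg: plate 80 (x) by 70 (y) by 8 mm, with a ridge on top. Origin: centre of its underside; axes as the housing's. Shut: at housing x -45, y 0, z 50, blocked by the tab's hook. With the tab in, the ejector pushes it 12 mm to +x over the hook; it cannot relatch, and only friction (1 to 4 N) holds it. Bay wholly uncovered: origin at housing x +25 or more.
- ridge_top (a point): Middle of the top of the cover's ridge, at x +10, z +24 of the cover (74 mm above the bench). The ridge is 10 mm thick (x), 50 mm long (y) and 16 mm high. The face to push looks to housing -x, 5 mm behind this point; 45 mm of plate top, 8 mm above the deck, lies behind it.
- tab_top (a point): Middle of the top of the snap tab's pad, a grey ribbed block 28 (x) by 24 mm (y) standing 14 mm above the deck (64 mm above the bench), beside the +y rail at housing x 0, y +64. It moves straight down. The cover does not pass over it.
- tab (a joint): Travel of the snap tab: 0 out, 0.008 m fully in. The hook lets the cover go at about 0.005 m. Pressing it fully in takes about 3 to 7 N. Let go, it may come back up only partly.
- filter: The filter in the bay, a dark metal ring 42 mm across and 6 mm thick with glass in it, lying fixed on the bay floor. Origin: centre of its underside. Not to be touched.
- jar: Bystander: amber jar with black lid, 52 mm across, 75 mm high, loose. Origin: centre of its underside.
- eyepiece: Bystander: eyepiece standing upright, 48 mm across, 60 mm high, loose. Origin: centre of its underside.
- cap: Bystander: flat black cap, 68 mm across, 18 mm high, loose. Origin: centre of its underside.
- dish: Bystander: shallow lidded glass dish, 90 mm across, 17 mm high, loose. Origin: centre of its underside.
- phone: Bystander: phone lying flat, 145 by 70 by 9 mm, loose. Origin: centre of its underside.
- slidebox: Bystander: grey slide box, 85 by 30 by 32 mm, loose. Origin: centre of its underside.
Mind the look-alikes: they are no part of the job. Leave any purple look-alike of the cover alone.

How it is judged:
On the way, in this order (a step that is already met when the one before it is completed fails the run):
1. the snap tab is pressed in while the cover is still at its seat (value of joint tab above 0.0045 m and x of cover in the frame of housing below -0.025 m), for 0.02 s.
2. the cover is pushed along its rails until the bay is completely uncovered (x of cover in the frame of housing above 0.025 m and y of cover in the frame of housing between -0.006 and 0.006 m and z of cover in the frame of housing between 0.046 and 0.055 m), for 0.2 s.
At the end, for the whole second after the job is handed in: The cover lies at rest, flat (within 0.06 rad) between the rails on the deck, its origin at least 70 mm from its shut place (housing x of +25 mm or more), square to the track within 0.08 rad; every bystander is within 15 mm of where it began (all of step 2 and x of cover in the frame of housing below 0.058 m and angle between cover's own z axis and vertical below 0.06 rad and angle between the x axis of cover and the x axis of housing, either way round below 0.08 rad and linear speed of cover below 0.02 m/s and distance of each of jar, eyepiece, cap, dish, phone, slidebox from where it was at the start of the episode below 0.015 m); the robot touches nothing.
It fails at once if the cover is lifted 10 mm or more off the deck (z of cover in the frame of housing above 0.06 m).
It fails at once if the cover is squeezed or rammed with more than 35 N (contact force between the fingers and cover above 35 N).
It fails at once if the filter is touched by the robot (contact force between any of the arm, the fingers and filter above 0.3 N).
It fails at once if a bystander is moved by more than 15 mm (distance of any of jar, eyepiece, cap, dish, phone, slidebox from where it was at the start of the episode above 0.015 m).
It also fails if it takes over 38 s, if anything falls off the work surface, if the arm or the gripper's body presses on something with over 40 N, if the wrist force passes 120 N, or if a joint passes its speed limit or range.

## Working session

There is one attempt and no reset: what is moved stays moved. The work goes in short steps, Python scripts to look and compute and a tool call to move; the robot and the scene stay as the last step left them, time stands still between calls to the robot, and variables do not carry over. Pictures are saved under pics/ and viewed, about 8 in all and at most 12, crops included, and the job is handed in when it is done.

Besides the shell and the picture viewer there is one more tool, called after ">>>" as a command line: name --argument value ..., lists and objects as JSON in quotes. apply_moves: Moves the arm, as the interface text tells. Its arguments: {"type":"object","properties":{"moves":{"type":"array","items":{"type":"array","items":{"type":"array","items":{"type":"number"}}}},"force":{"type":"number"}},"required":["moves"]}

```bash
mkdir -p pics; python3 - <<'E'
from plant import ctrl
import cv2,numpy as np
s=ctrl.get_state();print(s)
for n in("top","scene"):
    im=ctrl.read_camera(n);cv2.imwrite(f"pics/{n}0.png",im[:,:,::-1])
    c=ctrl.get_calibration(n);print(n,np.round(c["camera_matrix"],1).tolist(),np.round(c["cam_to_world"],4).tolist(),[k for k in c])
E
```

```text
{'time': 0.0, 'qpos': array([-1.26296426e+00,  2.87178123e-01,  1.57822037e+00,  4.15865117e-06,
        1.27858136e+00, -1.49976607e-01]), 'dq': array([ 1.39116756e-03, -7.97170596e-04, -1.74857384e-04, -6.13004999e-05,
        4.59546671e-04, -7.53318058e-05]), 'joint_efforts': array([ 1.39141216e-04, -4.05980766e+01, -2.92626286e+01, -1.50518845e-04,
        5.89416522e-03,  8.02524660e-07]), 'eef_pos': array([ 0.29817486, -0.60482345,  0.22991539]), 'tcp_rot': array([ 9.73915040e-01,  2.26909828e-01, -9.21260826e-05, -1.19004097e-03]), 'contact_force': array([ 0.26623791, -0.48299023,  0.18568147]), 'wrist_torque': array([ 0.01663509,  0.01487468, -0.01895257]), 'opening': 0.9994009907137734}
top [[419.5, 0.0, 320.4], [0.0, 419.5, 204.3], [0.0, 0.0, 1.0]] [[0.0037, 0.9959, -0.0902, 0.4812], [-0.9999, 0.0049, 0.0131, 0.0763], [0.0135, 0.0901, 0.9958, 1.0497], [0.0, 0.0, 0.0, 1.0]] ['camera_matrix', 'cam_to_world']
scene [[515.0, 0.0, 321.2], [0.0, 515.0, 192.8], [0.0, 0.0, 1.0]] [[0.6861, -0.3751, 0.6233, 1.1808], [0.7275, 0.3584, -0.5851, -0.5263], [-0.0039, 0.8549, 0.5188, 0.6163], [0.0, 0.0, 0.0, 1.0]] ['camera_matrix', 'cam_to_world']
```

View pics/top0.png

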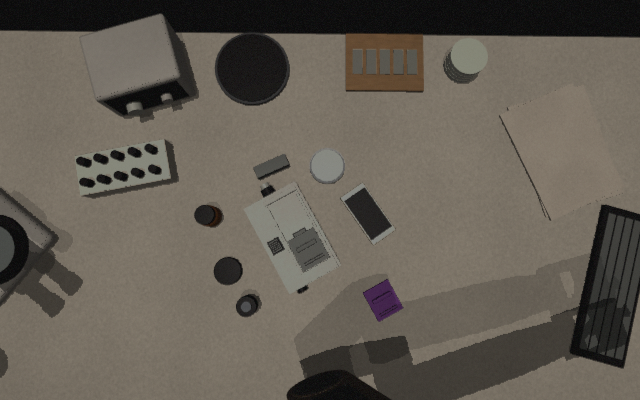

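View pics/scene0.png

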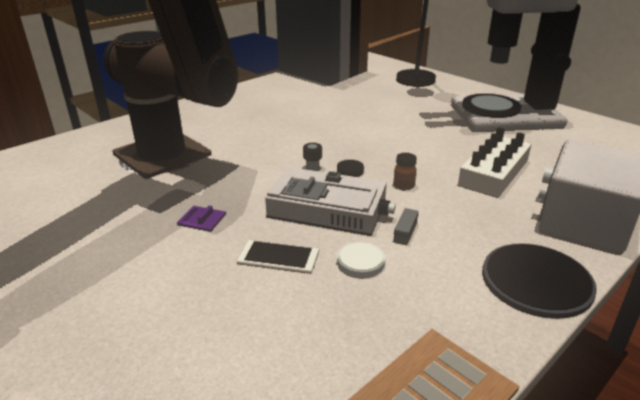

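```bash
cat > h.py <<'E'
from plant import ctrl
import cv2,numpy as np
def ray(n,u,v,z):
    c=ctrl.get_calibration(n);K=c["camera_matrix"];T=c["cam_to_world"]
    d=T[:3,:3]@np.array([(u-K[0,2])/K[0,0],-(v-K[1,2])/K[1,1],-1]);o=T[:3,3]
    return (o+d*(z-o[2])/d[2])
def proj(n,P):
    c=ctrl.get_calibration(n);K=c["camera_matrix"];T=c["cam_to_world"]
    p=T[:3,:3].T@(np.array(P)-T[:3,3]);return K[0,2]+K[0,0]*p[0]/-p[2],K[1,2]-K[1,1]*p[1]/-p[2]
E
python3 - <<'E'
import cv2
im=cv2.imread('pics/top0.png')[175:300,235:350]
a=cv2.resize(im,None,fx=4.6,fy=4.6,interpolation=cv2.INTER_CUBIC)
b=cv2.imread('pics/scene0.png')[160:240,260:400]
b=cv2.resize(b,None,fx=4,fy=4,interpolation=cv2.INTER_CUBIC)
cv2.imwrite('pics/c1.png',cv2.convertScaleAbs(a,alpha=1.4))
E
```

```text
(no output)
```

View pics/c1.png

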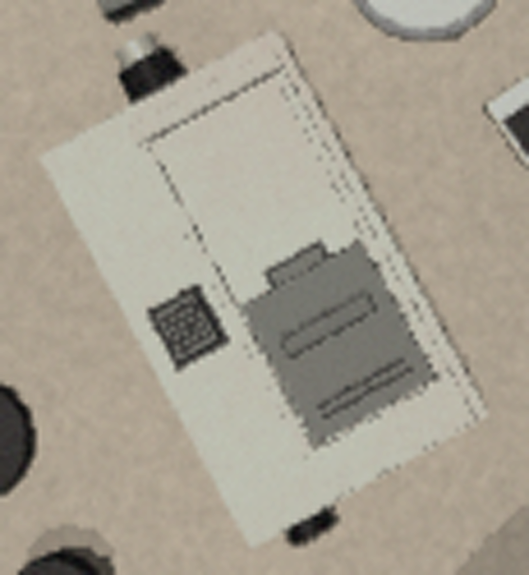

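```bash
python3 - <<'E'
from h import *
f=lambda u,v,z:ray('top',235+(u+.5)/4.6-.5,175+(v+.5)/4.6-.5,z)
img=[((42,158),.115,.09),((275,33),.115,-.05),((487,412),-.115,-.05),((250,545),-.115,.09)]
W=np.array([f(*p,.05)[:2] for p,_,_ in img]);H=np.array([[a,b] for _,a,b in img])
Wc,Hc=W-W.mean(0),H-H.mean(0)
U,S,V=np.linalg.svd(Hc.T@Wc);R=V.T@np.diag([1,np.linalg.det(V.T@U.T)])@U.T
t=W.mean(0)-R@H.mean(0);print('t',t,'yaw',np.degrees(np.arctan2(R[1,0],R[0,0])),'scale',S.sum()/(Hc**2).sum());print(W-(H@R.T+t))
for n,p,z,h in[('tab',(188,326),.064,(0,.064)),('ridge',(329,324),.074,(-.035,0)),('cover',(340,341),.058,(-.045,0))]:
    w=f(*p,z)[:2];print(n,w,'in H',R.T@(w-t),'expect',h,R@np.array(h)+t)
E
```

```text
t [0.50418706 0.11338813] yaw 29.203501594542107 scale 0.9813375372287749
[[-9.36548303e-04 -2.04700280e-03]
 [-3.17781724e-03  7.54156896e-05]
 [ 1.70142302e-03  1.60132771e-03]
 [ 2.41294253e-03  3.70259408e-04]]
tab [0.47343475 0.16796679] in H [-0.00021381  0.06264574] expect (0, 0.064) [0.47296063 0.16925323]
ridge [0.4747731  0.09621632] in H [-0.03405357 -0.00063769] expect (-0.035, 0) [0.47363583 0.09631117]
cover [0.46604292 0.09086511] in H [-0.044285   -0.00104915] expect (-0.045, 0) [0.46490691 0.09143204]
```

>>> apply_moves --moves '[[[0.039,-0.0226,0,0,0,0,1],[0.039,-0.0226,0,0,0,0,1],[0.039,-0.0226,0,0,0,0,1],[0.039,-0.0226,0,0,0,0,1],[0.039,-0.0226,0,0,0,0,1],[0.039,-0.0226,0,0,0,0,1],[0.039,-0.0226,0,0,0,0,1],[0.039,-0.0226,0,0,0,0,1],[0,0,0,0,0,-3,1],[0,0,0,0,0,0,1]]]' --force 30

```text
time: 1.1
eef_pos: [0.5028, -0.2917, 0.2237]
tcp_rot: [0.968, 0.251, -0.002, -0.006]
contact_force: [-0.5, -0.4, 0.5]
opening: -0.001
```

>>> apply_moves --moves '[[[0.0197,-0.0417,0,0,0,0,1],[0.0197,-0.0417,0,0,0,0,1],[0.0197,-0.0417,0,0,0,0,1],[0.0197,-0.0417,0,0,0,0,1],[0.0197,-0.0417,0,0,0,0,1],[0.0197,-0.0417,0,0,0,0,1],[0.0197,-0.0417,0,0,0,0,1],[0.0197,-0.0417,0,0,0,0,1],[0.0197,-0.0417,0,0,0,0,1],[0.0197,-0.0417,0,0,0,0,1],[0,0,0,0,0,0,1]]]'

```text
time: 2.2
eef_pos: [0.4746, 0.1774, 0.226]
tcp_rot: [0.972, 0.236, -0.002, -0.007]
contact_force: [-0.6, -0.1, -0.6]
opening: 0.002
```

>>> apply_moves --moves '[[[-0.0055,0.0085,0,0,0,-1.9,1],[0,0,0.028,0,0,0,1],[0,0,0.028,0,0,0,1],[0,0,0.028,0,0,0,1],[0,0,0.028,0,0,0,1],[0,0,0.02,0,0,0,1],[0,0,0,0,0,0,1]]]'

```text
time: 2.9
eef_pos: [0.4747, 0.162, 0.0898]
tcp_rot: [0.969, 0.246, -0.002, -0.005]
contact_force: [-0.2, -0.2, 0.3]
opening: -0.001
```

```bash
python3 - <<'E'
from h import *
s=ctrl.get_state();print(s['eef_pos'],s['tcp_rot'],s['contact_force'])
a=ctrl.read_camera('wrist')[:,:,::-1];b=ctrl.read_camera('scene')[150:250,240:420,::-1]
b=cv2.resize(b,(640,356),interpolation=cv2.INTER_CUBIC)
cv2.imwrite('pics/w1.png',cv2.resize(cv2.convertScaleAbs(np.vstack([a,b]),alpha=1.3),(500,590)))
E
```

```text
[0.47473275 0.16204247 0.08982094] [ 0.96915225  0.24639868 -0.00156273 -0.00539988] [-0.23995815 -0.19596847  0.29764913]
```

View pics/w1.png

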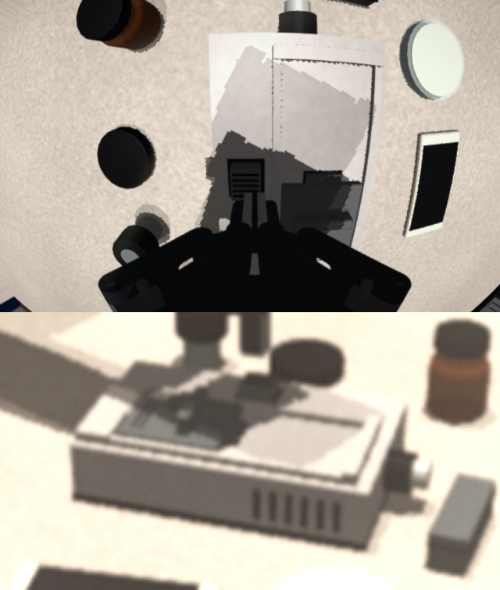

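>>> apply_moves --moves '[[[0.0018,-0.008,0,0,0,-0.5,1],[0,0,0.01,0,0,0,1],[0,0,0.007,0,0,0,1],[0,0,0,0,0,0,1]]]'

```text
time: 3.4
eef_pos: [0.4784, 0.1712, 0.0798]
tcp_rot: [0.968, 0.251, 0.006, -0.004]
contact_force: [0.1, -0.6, 0.5]
opening: -0.0
```

>>> apply_moves --moves '[[[-0.006,0,0,0,0,0,1],[0,0,0.01,0,0,0,1],[0,0,0,0,0,0,1]]]'

```text
time: 3.7
eef_pos: [0.4729, 0.1684, 0.0693]
tcp_rot: [0.968, 0.251, 0.006, -0.004]
contact_force: [-0.4, -0.4, 0.0]
opening: 0.005
```

>>> apply_moves --moves '[[[0,0,0.004,0,0,0,1],[0,0,0.004,0,0,0,1],[0,0,0.003,0,0,0,1],[0,0,0,0,0,0,1]]]'

```text
time: 4.1
eef_pos: [0.4731, 0.1684, 0.0579]
tcp_rot: [0.968, 0.251, 0.006, -0.004]
contact_force: [-0.5, 0.7, 1.1]
opening: 0.001
```

>>> apply_moves --moves '[[[0,0,0.003,0,0,0,1],[0,0,0.002,0,0,0,1],[0,0,0,0,0,0,1]]]'

```text
time: 4.4
eef_pos: [0.4735, 0.1686, 0.0556]
tcp_rot: [0.968, 0.251, 0.005, -0.004]
contact_force: [-3.4, -1.4, 5.0]
opening: -0.006
```

>>> apply_moves --moves '[[[0,0,0.004,0,0,0,1],[0,0,0.004,0,0,0,1]]]'

```text
time: 4.6
eef_pos: [0.4738, 0.1689, 0.0531]
tcp_rot: [0.968, 0.251, 0.002, -0.005]
contact_force: [-13.4, -4.1, 30.0]
opening: 0.004
```

```bash
python3 - <<'E'
from h import *
s=ctrl.get_state();print(s['eef_pos'],s['contact_force'])
b=ctrl.read_camera('scene')[150:250,240:420,::-1]
a=ctrl.read_camera('wrist')[:,:,::-1]
b=cv2.resize(b,(640,356),interpolation=cv2.INTER_CUBIC)
cv2.imwrite('pics/w2.png',cv2.resize(cv2.convertScaleAbs(np.vstack([a,b]),alpha=1.6),(500,590)))
E
```

```text
[0.47383006 0.16892089 0.05305253] [-13.39635548  -4.13983217  29.98658713]
```

View pics/w2.png

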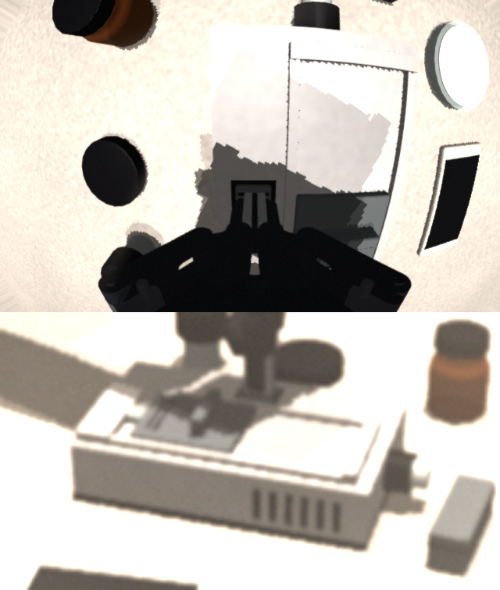

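>>> apply_moves --moves '[[[0,0,-0.01,0,0,0,1],[0,0,-0.02,0,0,0,1],[0,0,-0.025,0,0,0,1],[-0.01,0.012,0,0,0,0,1],[-0.02,0.025,0,0,0,0,1],[-0.02,0.025,0,0,0,0,1],[0,0,0,0,0,0,1]]]'

```text
time: 5.4
eef_pos: [0.4629, 0.0886, 0.1117]
tcp_rot: [0.967, 0.253, 0.007, -0.003]
contact_force: [-0.8, 0.7, 0.2]
opening: -0.003
```

```bash
python3 - <<'E'
from h import *
s=ctrl.get_state();print(s['eef_pos'],s['tcp_rot'],s['contact_force'])
b=ctrl.read_camera('scene')[150:250,240:420,::-1]
a=ctrl.read_camera('top')[175:300,235:350,::-1]
b=cv2.resize(b,(540,300),interpolation=cv2.INTER_CUBIC)
a=cv2.resize(a,(276,300),interpolation=cv2.INTER_CUBIC)
cv2.imwrite('pics/w3.png',cv2.resize(cv2.convertScaleAbs(np.hstack([a,b]),alpha=1.5),(800,294)))
E
```

```text
[0.46286339 0.08863291 0.11165426] [ 0.96737143  0.25325425  0.00653884 -0.00346968] [-0.75963337  0.65579642  0.22639883]
```

View pics/w3.png

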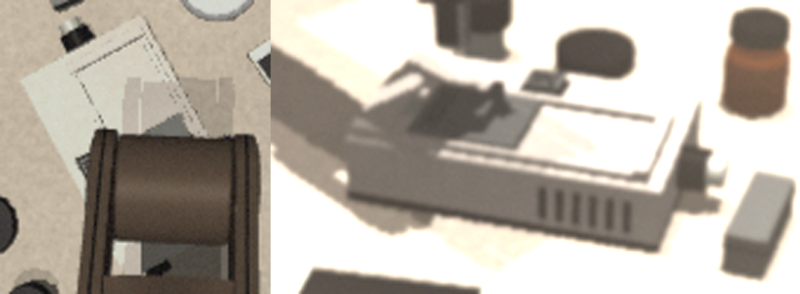

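```bash
python3 - <<'E'
from h import *
t=np.array([.5042,.1134]);a=np.radians(29.2);R=np.array([[np.cos(a),-np.sin(a)],[np.sin(a),np.cos(a)]])
def pc(hx,hy,z):
    u,v=proj('scene',[*(R@[hx,hy]+t),z]);return [round(((u-240)*3+276)*.98),round((v-150)*3*.98)]
for x in(-.035,-.023): print(x,[pc(x,y,.074) for y in(-.025,.025)],'plate front',[pc(x+.03,y,.058) for y in(-.035,.035)])
E
```

```text
-0.035 [[456, 108], [478, 75]] plate front [[492, 141], [522, 94]]
-0.023 [[472, 111], [494, 77]] plate front [[509, 144], [537, 96]]
```

>>> apply_moves --moves '[[[-0.003,-0.0015,0.012,0,0,0,1],[0,0,0.015,0,0,0,1],[0,0,0.012,0,0,0,1],[0,0,0.007,0,0,0,1],[0,0,0,0,0,0,1]]]'

```text
time: 6.0
eef_pos: [0.4595, 0.0941, 0.0611]
tcp_rot: [0.967, 0.256, 0.006, -0.005]
contact_force: [-0.0, -0.3, -0.8]
opening: 0.003
```

>>> apply_moves --moves '[[[0,0.005,-0.003,0,0,0,1],[0,0,0,0,0,0,1],[0.004,0,0,0,0,0,1],[0.004,0,0,0,0,0,1],[0.005,0,0,0,0,0,1],[0.005,0,0,0,0,0,1],[0.005,0,0,0,0,0,1],[0,0,0,0,0,0,1]]]'

```text
time: 6.8
eef_pos: [0.4847, 0.102, 0.0658]
tcp_rot: [0.967, 0.256, 0.007, -0.004]
contact_force: [0.0, -0.2, 0.3]
opening: 0.004
```

>>> apply_moves --moves '[[[0.006,0,0.001,0,0,0,1],[0.006,0,0,0,0,0,1],[0.006,0,0,0,0,0,1],[0.006,0,0,0,0,0,1],[0.006,0,0,0,0,0,1]]]'

```text
time: 7.3
eef_pos: [0.5119, 0.1179, 0.0648]
tcp_rot: [0.967, 0.256, 0.006, -0.004]
contact_force: [-1.1, -0.5, 0.0]
opening: -0.003
```

```bash
python3 - <<'E'
from h import *
s=ctrl.get_state();d=s['eef_pos'][:2]-[.5042,.1134];a=np.radians(29.2)
print('h',d@[np.cos(a),np.sin(a)],d@[-np.sin(a),np.cos(a)])
print(s['eef_pos'],s['contact_force'])
b=ctrl.read_camera('scene')[150:250,240:420,::-1]
cv2.imwrite('pics/w4.png',cv2.convertScaleAbs(cv2.resize(b,(540,300),interpolation=cv2.INTER_CUBIC),alpha=1.3))
E
```

```text
h 0.008861120422115865 0.00016202691938648113
[0.51185602 0.11786442 0.06480472] [-1.12864144 -0.46662764  0.03068567]
```

View pics/w4.png

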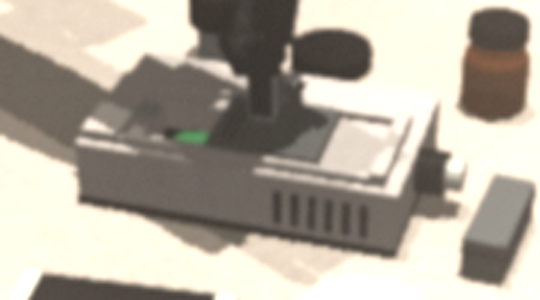

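>>> apply_moves --moves '[[[0.006,0,0,0,0,0,1],[0.006,0,0,0,0,0,1],[0.006,0,0,0,0,0,1],[0.005,0,0,0,0,0,1],[0.002,0,0,0,0,0,1],[0,0,0,0,0,0,1],[0,0,0,0,0,0,1],[0,0,0,0,0,0,1]]]'

```text
time: 8.15
eef_pos: [0.5367, 0.1319, 0.0652]
tcp_rot: [0.967, 0.256, 0.006, -0.004]
contact_force: [-1.0, -0.9, -0.2]
opening: 0.003
```

>>> apply_moves --moves '[[[-0.005,0,0,0,0,0,1],[-0.005,0,0,0,0,0,1],[0,0,-0.02,0,0,0,1],[0,0,-0.04,0,0,0,1],[0,0,-0.04,0,0,0,1],[0,0.04,-0.03,0,0,0,1],[0,0.045,0,0,0,0,1],[0,0.045,0,0,0,0,1],[0,0.045,0,0,0,0,1],[0,0.045,0,0,0,0,1],[0,0.045,0,0,0,0,1],[0,0,0,0,0,0,1]]]'

```text
time: 9.35
eef_pos: [0.6591, -0.1142, 0.2008]
tcp_rot: [0.966, 0.258, 0.011, -0.002]
contact_force: [-0.5, 1.2, 0.4]
opening: -0.0
```

```bash
python3 - <<'E'
from h import *
s=ctrl.get_state();print(s['eef_pos'],s['contact_force'],s['time'])
im=ctrl.read_camera('top')[:,:,::-1];cv2.imwrite('pics/top9.png',im)
a=cv2.convertScaleAbs(cv2.resize(im[175:300,235:350],None,fx=4.6,fy=4.6,interpolation=cv2.INTER_CUBIC),alpha=1.4)
cv2.imwrite('pics/c9.png',a)
E
```

```text
[ 0.65908929 -0.11418181  0.20076716] [-0.54928804  1.18826395  0.41354855] 9.35
```

View pics/c9.png

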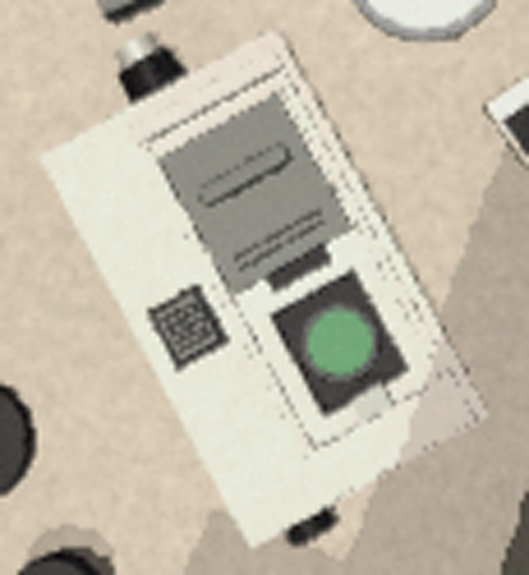

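```bash
python3 - <<'E'
from h import *
f=lambda u,v,z:ray('top',235+(u+.5)/4.6-.5,175+(v+.5)/4.6-.5,z)[:2]
a=np.radians(29.2);R=np.array([[np.cos(a),-np.sin(a)],[np.sin(a),np.cos(a)]])
P=np.array([R.T@(f(*p,.058)-[.5042,.1134]) for p in[(160,157),(280,95),(352,230),(235,293)]])
x=P.mean(0);print('cover',x,'ridge',R.T@(f(245,174,.074)-[.5042,.1134]));e=P[0]-P[3]+P[1]-P[2];print('yaw err deg',np.degrees(np.arctan2(e[1],e[0])))
A,B=[cv2.imread(f'pics/top{k}.png').astype(int) for k in(0,9)]
for n,(u,v) in dict(jar=(208,215),cap=(228,270),eyepiece=(247,305),dish=(327,166),phone=(368,213),slidebox=(271,166)).items():
    g=[cv2.cvtColor(I[v-30:v+30,u-32:u+32].astype('uint8'),cv2.COLOR_BGR2GRAY).astype('float32') for I in(A,B)]
    r=cv2.matchTemplate(g[1],g[0][8:-8,8:-8],cv2.TM_CCOEFF_NORMED);print(n,np.unravel_index(r.argmax(),r.shape),r.max())
if .03<x[0]<.055 and abs(x[1])<.006: ctrl.sign_off();print('signed')
E
```

```text
cover [ 4.25146433e-02 -1.36112279e-05] ridge [0.05276659 0.00011525]
yaw err deg -0.26867818869650695
jar (np.int64(8), np.int64(8)) 0.99900985
cap (np.int64(8), np.int64(8)) 0.9990515
eyepiece (np.int64(8), np.int64(8)) 0.9965546
dish (np.int64(8), np.int64(8)) 0.9954218
phone (np.int64(8), np.int64(8)) 0.7805015
slidebox (np.int64(8), np.int64(8)) 0.99834496
the job is handed in; nothing more can be done
signed
```

The filter bay is open and the job is handed in, at about 9.4 s of the 38 s allowed. I pressed the snap tab to its bottom with the shut fingertips, with about 30 N at the end. The cover sprang loose, and I pushed it along its rails by the ridge, with about 1 N on the tool. I then backed off and lifted clear.

- **Cover:** the last top view puts it at housing x +42.5 mm, y 0.0 mm, about 0.3° off square. It lies between its rails with the bay fully open. Flatness and height were judged only from the picture, not measured.
- **Filter:** the tool stayed well above it, and no contact force showed on the way.
- **Bystanders:** all six show zero pixel shift against the first picture. The phone matched less well (0.78, the others above 0.99), which I put down to the arm's shadow falling on it.

No check failed or disagreed.

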